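# Hook the stand nut out from under the clear shelf

### The job

The chunky hexagonal nut of the burette stand has slid under the low clear shelf, where a hand cannot get at it. Take the hook by its handle, draw the nut out along the bench with it until it lies well clear in front of the shelf, lay the hook down flat on the bench, then pick the nut up and put it in the white parts tray. Leave the flat ring and the oblong block under the shelf where they lie, and do not touch the nut with the fingers while it is still under the shelf.

Things in the scene. Friction and masses are not known exactly. Their poses are not given: they have to be found in the camera images.
- nut_center (a point): Centre of the loose dark steel hexagonal nut under the shelf: 34 mm across flats, 39 across corners, 18 tall, 20 mm hole, about 90 g, lying flat (this point is 9 mm up). Its x axis, turned by any multiple of 60 degrees about z, is square to a flat. A flat ring and an oblong block lie 75 mm or more to its sides, in any order.
- hook_grip (a point): Middle of the hook's handle: an upright grey slab 100 mm long (tool x), 18 wide (y), 32 tall, lying flat; this point is 16 mm up. Tool about 220 g. From the handle's front an 8 mm steel rod runs 3 mm clear of the bench (axis 9 mm below this point) along y = 0 to x = +180 mm, bends square as a cross-bar to y = +64 mm, then turns back as a lip to x = 155 mm: a J open to the handle.
- hook_pocket (a point): Middle of the hook's 8 mm thick cross-bar, on the bar's axis (180 mm ahead and 32 mm to the +y side of the handle's middle, 7 mm above the tool's underside). The pocket between rod and lip is 56 mm wide. Axes as the tool's.
- shelf: Low shelf, a clear plastic pane in a steel frame, fixed to the bench, 180 mm deep (x) by 380 wide (y); origin on the bench under its middle, x from its open front to its back: front edge at x = -90 mm. Pane and rails lie 67 to 73 mm above the bench; 6 mm legs at the corners only. A small jar at each rear corner, 135 mm up. Depth images read the pane, not what lies on the bench under it.
- tray: The white open parts tray, fixed to the bench: 140 mm (x) by 120 mm (y), 25 mm tall, walls and floor 4 mm thick; origin under its middle, on the bench.
- collar: Flat round dark steel ring under the shelf, 42 mm across, 8 tall, to be left alone; origin at the centre of its underside.
- jaw: Oblong dark steel block under the shelf, 42 (x) by 20 by 14 mm tall, to be left alone; origin at the centre of its underside.
There are look-alikes about, which are no part of the job. Of the things like the part that bears hook_grip, leave any that is red; of the rest the larger one is meant. Of the things shaped like the tray, the white one is meant.

How it is judged:
By the outcome, as a careful person would: the job done as asked, in the order asked, and still so for the second after the job is handed in, with the robot touching nothing.
It also fails if it takes over 64 s, if anything falls off the work surface, if the arm or the gripper's body presses on something with over 40 N, if the wrist force passes 120 N, or if a joint passes its speed limit or range.

### The arm

A 7-joint arm with a two-finger parallel gripper is mounted at the origin on the work surface. World frame = base frame: x ahead of the robot, y to its left, z up, the work surface at z = 0. Lengths are in m, angles in rad, forces in N, time in s.
With the tool pointing down it reaches from about 0.425 to 0.875 m from the base axis. Payload 4.7 kg.
Tool frame: the origin (TCP) lies midway between the tips of the shut fingers; the grasp point (between the pads) lies 19 mm behind it; x points along the fingers, y is the direction in which the jaws open and shut, and the axes are right-handed (so a half turn about x gives the same grasp; the last joint's range is limited). The gripper opens to 87 mm and grips with 3 to 60 N. Pads are 19 mm wide; open, the fingers measure 117 mm over their backs; the gripper's body (75 mm by 190 mm) begins 51 mm behind the grasp point.
Start: joints at [-1.199, 0.321, -0.07, 1.45, 0.023, 1.371, -0.057], TCP at [0.228, 0.609, 0.223] pointing down, gripper open.
Joint ranges: [-2.86, 2.86], [-0.3, 2.09], [-1.38, 1.24], [0.06, 2.45], [-1.56, 4.7], [0.09, 2.05], [-2.69, 2.69]. Speed limits (rad/s): [2.57, 2.57, 3.14, 3.14, 3.14, 3.14, 3.14].

### API

Orientations are given as a rotation vector (axis times angle).
In Python, from bench import ctrl gives the robot as it stands. The module is installed in compiled form; this text tells all that it offers.
- The arm moves only by the shell command python3 -m jog 'ROWS' [FORCE]. ROWS is JSON, a list of rows, each an object with "rot": the turn, a rotation vector about the tool's x, y, z in units of 5 degrees (1.0 is 5 degrees), a list of three; "travel": the shift along the tool's x, y, z in units of 0.3 m (1.0 is 0.3 m), a list of three; "jaw": the closure, from -1 (fully open) to 1 (shut), so that 0 is half open. In form: [{"rot": [ax, ay, az], "travel": [tx, ty, tz], "jaw": jaw}, ...]. A call has 1 to 8 rows; each row shifts and turns the commanded pose from where the row before left it, along the tool's axes as they then stand; what a row does not reach is not made up. A row lasts 1/10 s, in which the tool goes at most 50 mm and 8.59 degrees, less where a joint would pass 70% of its speed; a pose out of reach is approached as far as the arm can. A call with a number of a shift or a turn outside -1 to 1 is refused whole. A call with a gripper value outside its range is refused whole. The fingers move at their own pace and stop on an object; FORCE is the grip in N (left out, the last holds). Time passes only in rows, so rows that do not move let the fingers close. It gives the time, the measured TCP pose, the force and the opening at its end, in the units of the state.
- ctrl.get_state(): the state, without advancing time (a new reading comes with each control period).
- ctrl.get_image(name): name is "scene" or "top" or "wrist"; returns the picture (400x640x3 uint8, red, green, blue); there is no depth.
- ctrl.camera_model(name): a dict with "mtx" (3x3 intrinsics, pixels), "k1" (the pictures are not rectified: a ray, as slopes to the right and down, at radius r is drawn at 1 + k1 r^2 times it, then the intrinsics apply), "extrinsics" (4x4, takes a point from world to camera coordinates); the wrist camera has in their place "hand_eye" (4x4, takes a point from camera to tool coordinates, whose origin is the TCP and whose axes are the tool frame's). Camera axes: x right, y up, looking along -z (the intrinsics and any distortion apply to the point x, -y, -z); pixel columns grow to the right and rows downward; lengths in m; the calibration is good to about 2 mm. A picture is of the moment at which its call begins: read the wrist's pose just before it. camera_model takes no time and is no camera call.
- ctrl.close_job(): hands the job in, once; it reports no verdict.
The state is a dict: "time": time; "joint_positions": joint angles; "qd": joint speeds; "joint_torque": joint torques, N m; "position": TCP position; "tool_rot": TCP orientation; "ft_force": force on the tool from outside, world axes, zero at the start; "torque": the same for the moment, N m; "grip_width": opening from 0.0 (shut) to 1.0 (fully open).
Only numpy, scipy, OpenCV 4.12 (cv2) and the standard library are available. Lean on these libraries where they do the work, as an engineer would, in place of code of your own. Each camera call takes 0.05 s, during which the arm holds its last target.

## Working session

There is one attempt and no reset: what is moved stays moved. The work goes in short steps, Python scripts to look and compute and a shell command to move; the robot and the scene stay as the last step left them, time stands still between calls to the robot, and variables do not carry over. Pictures are saved under pics/ and viewed, and the job is handed in when it is done.

```bash
mkdir -p pics; cat > h.py <<'E'
import numpy as np, cv2
from bench import ctrl
from scipy.spatial.transform import Rotation as R
def save(n,im): cv2.imwrite('pics/'+n+'.png', cv2.cvtColor(im,cv2.COLOR_RGB2BGR))
def tool():
    s=ctrl.get_state(); T=np.eye(4); T[:3,:3]=R.from_rotvec(s['tool_rot']).as_matrix(); T[:3,3]=s['position']; return T
def camT(name,T=None):
    m=ctrl.camera_model(name)
    if 'hand_eye' in m: return m,(tool() if T is None else T)@np.array(m['hand_eye'])
    return m,np.linalg.inv(np.array(m['extrinsics']))
def ray(name,uv,T=None):
    m,C=camT(name,T); K=np.array(m['mtx'],float); k=m['k1']
    d=np.linalg.solve(K,np.array([uv[0],uv[1],1.])); xd=d[:2]; x=xd.copy()
    for _ in range(50): x=xd/(1+k*(x@x))
    v=C[:3,:3]@np.array([x[0],-x[1],-1.]); return C[:3,3],v
def onz(name,uv,z,T=None):
    o,v=ray(name,uv,T); return o+v*(z-o[2])/v[2]
def proj(name,P,T=None):
    m,C=camT(name,T); K=np.array(m['mtx'],float); p=np.linalg.inv(C)@np.append(P,1.)
    x=np.array([p[0],-p[1]])/-p[2]; x=x*(1+m['k1']*(x@x)); return (K@np.append(x,1))[:2]
E
python3 - <<'E'
from h import *
s=ctrl.get_state(); print(s)
for n in ('scene','top','wrist'):
    m=ctrl.camera_model(n); print(n,m['k1'],np.round(m['mtx'],1).tolist()); 
    print(np.round(camT(n)[1],3).tolist())
    save(n+'0',ctrl.get_image(n))
E
```

```text
{'time': 0.0, 'joint_positions': array([-1.19892792,  0.3218194 , -0.07008134,  1.45166217,  0.02259994,
        1.37078924, -0.05690504]), 'qd': array([-0.00119927, -0.00019306,  0.0015176 ,  0.00119827, -0.00152515,
        0.0006379 ,  0.00095568]), 'joint_torque': array([-3.51208701e-04, -4.91308272e+01, -4.03923551e-01, -3.12526667e+01,
       -6.38339692e-02,  4.37212118e-02,  1.76461681e-04]), 'position': array([0.22747762, 0.60831298, 0.22147026]), 'tool_rot': array([ 0.27923147,  1.55274757, -0.28219138]), 'ft_force': array([ 0.15444878,  0.51352683, -0.80920624]), 'torque': array([0.0273422 , 0.03703272, 0.00027277]), 'grip_width': 1.0041558845279246}
scene 0.0500720400864172 [[494.7, 0.0, 318.9], [0.0, 494.7, 198.6], [0.0, 0.0, 1.0]]
[[-0.205, -0.707, 0.677, 1.471], [0.979, -0.152, 0.137, 0.247], [0.007, 0.69, 0.724, 1.147], [0.0, 0.0, 0.0, 1.0]]
top -0.09314804534868258 [[387.7, 0.0, 317.7], [0.0, 387.7, 197.2], [0.0, 0.0, 1.0]]
[[0.017, 0.988, -0.153, 0.288], [-1.0, 0.019, 0.006, 0.036], [0.009, 0.153, 0.988, 1.059], [0.0, 0.0, 0.0, 1.0]]
wrist -0.043128253805620215 [[278.7, 0.0, 319.4], [0.0, 278.7, 202.5], [0.0, 0.0, 1.0]]
[[0.349, -0.907, -0.236, 0.164], [0.937, 0.337, 0.089, 0.633], [-0.001, -0.253, 0.968, 0.383], [0.0, 0.0, 0.0, 1.0]]
```

View pics/top0.png

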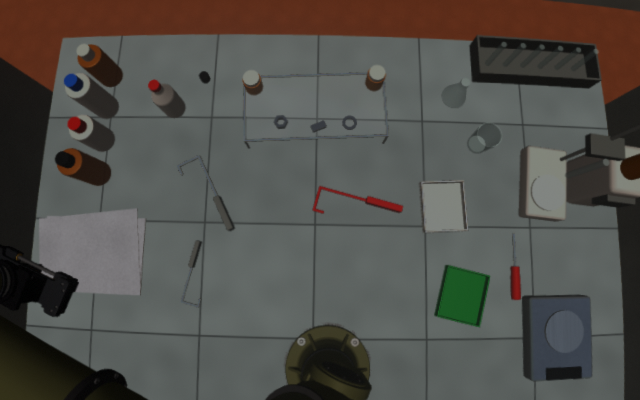

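View pics/scene0.png

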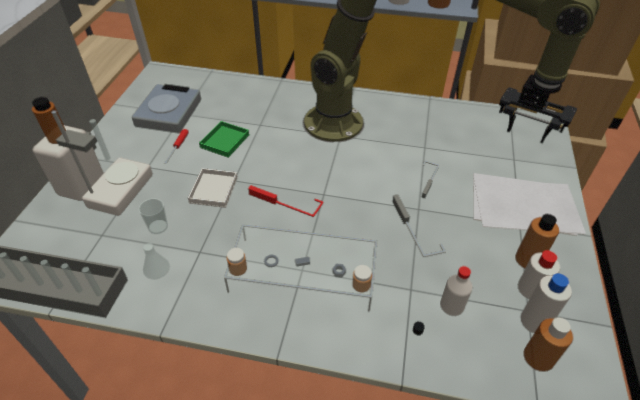

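View pics/wrist0.png

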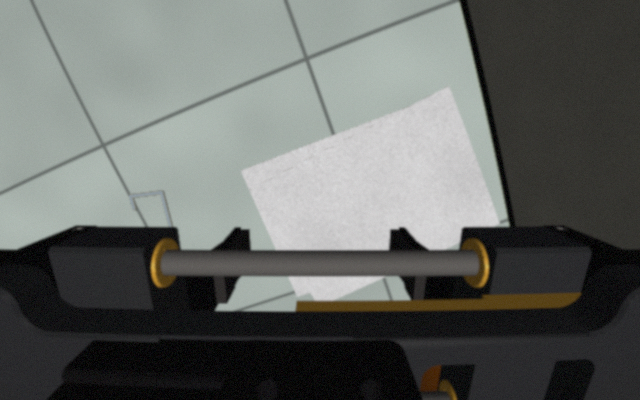

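The top picture shows these candidates:
- **Hooks:** a large grey one with its handle near (223,213), a small grey one near (195,253), and a red one near (385,205). The large grey one fits.
- **Trays:** white at (443,206) and green at (462,295). White is meant.
- **Under the shelf:** round things at (281,122) and (349,122), and the block at (318,126).

I'll confirm with enlarged crops.

```bash
python3 - <<'E'
import cv2,numpy as np
t=cv2.imread('pics/top0.png'); s=cv2.imread('pics/scene0.png')
a=cv2.resize(t[105:140,255:375],None,fx=6,fy=6,interpolation=3)
b=cv2.resize(s[240:290,245:365],None,fx=6,fy=6,interpolation=3)
cv2.imwrite('pics/c1.png',np.vstack([a,b]))
c=cv2.resize(t[145:310,165:275],None,fx=3.6,fy=3.6,interpolation=3)
d=cv2.resize(s[150:270,380:460],None,fx=4.9,fy=4.9,interpolation=3)
H=590
d=cv2.copyMakeBorder(d,0,max(0,c.shape[0]-d.shape[0]),0,0,0)[:c.shape[0]]
cv2.imwrite('pics/c2.png',np.hstack([c,d])); print(c.shape,d.shape)
E
```

```text
(594, 396, 3) (594, 392, 3)
```

View pics/c1.png

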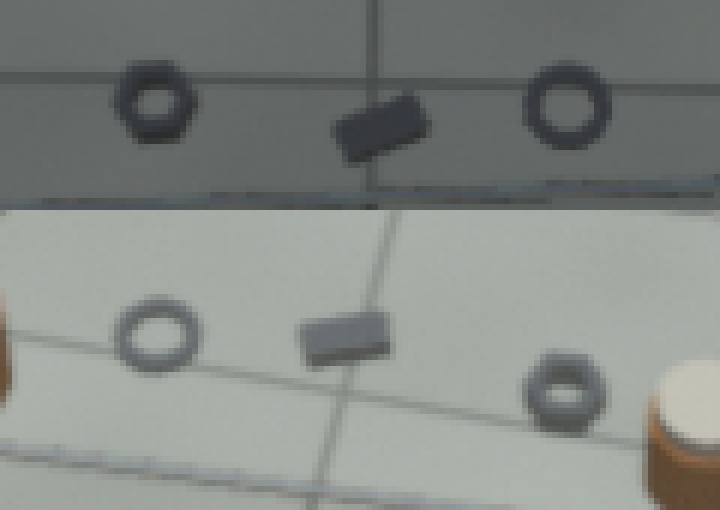

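View pics/c2.png

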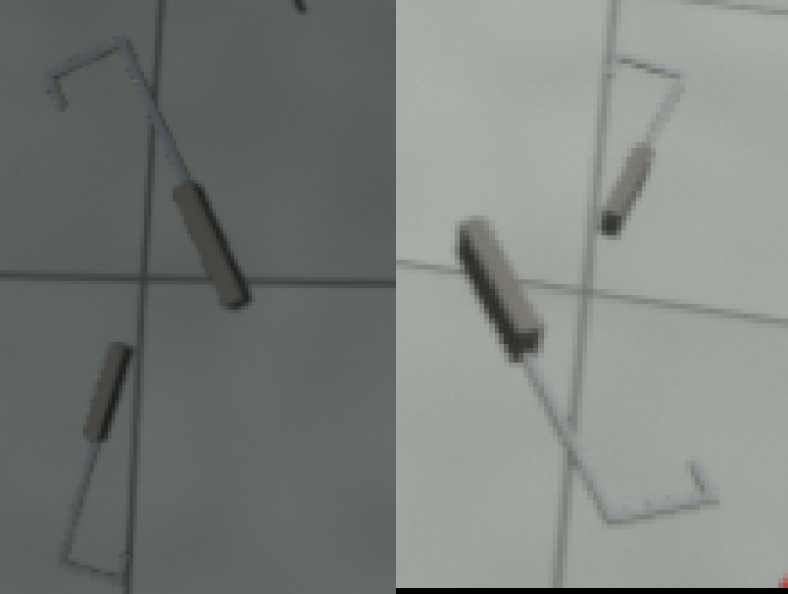

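The crops confirm the choices. The nut is the chunky hexagon at top (281,121) / scene (339,270), the flat ring is at top (349,122), and the large grey hook has its handle at top (223,213). Next I'll measure.

```bash
cat > meas.py <<'E'
from h import *
t=cv2.cvtColor(cv2.imread('pics/top0.png'),cv2.COLOR_BGR2RGB); s=cv2.cvtColor(cv2.imread('pics/scene0.png'),cv2.COLOR_BGR2RGB)
def blob(im,x0,y0,x1,y1,f):
    sub=im[y0:y1,x0:x1].astype(int); m=f(sub).astype(np.uint8)
    n,l,st,c=cv2.connectedComponentsWithStats(m)
    i=1+np.argmax(st[1:,4]); cn,_=cv2.findContours((l==i).astype(np.uint8),cv2.RETR_EXTERNAL,cv2.CHAIN_APPROX_NONE)
    cn=max(cn,key=cv2.contourArea); M=cv2.moments(cn)
    return np.array([M['m10']/M['m00']+x0,M['m01']/M['m00']+y0]),st[i,4],cn[:,0]+[x0,y0]
# dark things in top
bg=np.median(t[105:140,255:375].sum(2)); print('bg',bg, np.median(s[240:290,245:365].sum(2)))
for nm,bx,h in (('nut',(272,113,292,132),.018),('jaw',(308,118,329,133),.014),('ring',(340,113,360,132),.008)):
    c,a,_=blob(t,*bx,lambda q:q.sum(2)<bg-75); p=onz('top',c,h/2); print(nm,'top',c.round(1),a,p.round(4))
    
for nm,bx,h in (('nut',(330,258,348,278),.018),('jaw',(292,254,312,268),.014),('ring',(262,252,281,268),.008)):
    c,a,_=blob(s,*bx,lambda q:q.sum(2)<np.median(s[240:290,245:365].sum(2))-90); p=onz('scene',c,h/2); print(nm,'scene',c.round(1),a,p.round(4))
# handle ends, top
k=lambda c:(np.array(c)/3.6)+[165,145]
# handle top-face edge midpoints (crop px): near rod and far
A=onz('top',k((186,186)),.032); B=onz('top',k((233,302)),.032); print('handle ends',A,B,np.linalg.norm(A-B))
for nm,c in (('corner',(124,42)),('bar end',(50,77)),('lip end',(63,107)),('rod root',(190,182))):
    print(nm,onz('top',k(c),.007).round(4))
ks=lambda c:((np.array(c)-[396,0])/4.9)+[380,150]
for nm,c,z in (('corner',(609,521),.007),('bar end',(714,500),.007),('lip end',(693,465),.007),('handle far top',(474,219),.032),('handle near top',(525,342),.032)):
    print('S',nm,onz('scene',ks(c),z).round(4))
for nm,c in (('shelf FL',(246,139)),('FR',(387,136)),('BL',(246,77)),('BR',(385,73))): print(nm,onz('top',c,.073).round(4))
for nm,c in (('shelf FL',(376,242)),('FR',(244,230)),('BL',(371,295)),('BR',(228,280))): print('S',nm,onz('scene',c,.073).round(4))
c,a,cn=blob(t,415,172,475,240,lambda q:q.min(2)>150); print('tray',c,a,onz('top',c,.02), cv2.minAreaRect(cn))
for q in cv2.boxPoints(cv2.minAreaRect(cn)): print(q,onz('top',q,.025).round(3))
E
python3 meas.py
```

```text
bg 307.0 503.0
nut top [280.6 121.7] 125 [0.6648 0.1387 0.009 ]
jaw top [318.2 126.1] 117 [0.6546 0.0317 0.007 ]
ring top [349.1 122.4] 115 [ 0.6687 -0.0563  0.004 ]
nut scene [338.6 270.4] 149 [0.6658 0.1423 0.009 ]
jaw scene [302.2 261.2] 120 [0.6549 0.0354 0.007 ]
ring scene [270.7 260.6] 106 [ 0.6693 -0.0535  0.004 ]
handle ends [0.44303118 0.30173744 0.032     ] [0.35710479 0.26190969 0.032     ] 0.09470793866785861
corner [0.5597 0.364  0.007 ]
bar end [0.5308 0.4208 0.007 ]
lip end [0.5071 0.4087 0.007 ]
rod root [0.45   0.3053 0.007 ]
S corner [0.565  0.3709 0.007 ]
S bar end [0.5364 0.4302 0.007 ]
S lip end [0.5125 0.4172 0.007 ]
S handle far top [0.3603 0.269  0.032 ]
S handle near top [0.4586 0.3098 0.032 ]
shelf FL [0.5926 0.2223 0.073 ]
FR [ 0.6083 -0.1514  0.073 ]
BL [0.7693 0.2318 0.073 ]
BR [ 0.7893 -0.1491  0.073 ]
S shelf FL [0.5955 0.2324 0.073 ]
S FR [ 0.6306 -0.1377  0.073 ]
S BL [0.768  0.2415 0.073 ]
S BR [ 0.8001 -0.1263  0.073 ]Traceback (most recent call last):
  File "meas.py", line 27, in <module>
    c,a,cn=blob(t,415,172,475,240,lambda q:q.min(2)>150); print('tray',c,a,onz('top',c,.02), cv2.minAreaRect(cn))
           ~~~~^^^^^^^^^^^^^^^^^^^^^^^^^^^^^^^^^^^^^^^^^
  File "meas.py", line 6, in blob
    i=1+np.argmax(st[1:,4]); cn,_=cv2.findContours((l==i).astype(np.uint8),cv2.RETR_EXTERNAL,cv2.CHAIN_APPROX_NONE)
        ~~~~~~~~~^^^^^^^^^^
    return _wrapfunc(a, 'argmax', axis=axis, out=out, **kwds)
    return bound(*args, **kwds)
ValueError: attempt to get argmax of an empty sequence
```

```bash
cat > meas2.py <<'E'
from meas0 import *
c,a,cn=blob(t,405,172,480,240,lambda q:(q.min(2)>t[235:238,405:415].min(2).mean()+25))
print('tray',c,a,onz('top',c,.02).round(4))
for q in cv2.boxPoints(cv2.minAreaRect(cn)): print(q,onz('top',q,.025).round(3))
# small hook, red hook positions
for nm,c,z in (('small far',(196,241),.02),('small front',(192,266),.02),('small corner',(182,301),.005),('red hook lip',(315,211),.007),('red corner',(320,188),.007),('red end',(402,208),.03)): print(nm,onz('top',c,z).round(3))
# grey handle blob top
q=t[185:235,205:240].astype(int); 
T=tool(); print(T.round(3)); 
E
sed '/^for nm,c in .*shelf FL/,$d' meas.py | sed '/^bg=/,$d' > meas0.py; python3 meas2.py
cat > plan.py <<'E'
import sys
from h import *
# plan.py x y z yawdeg : target TCP with tool pointing down, tool y axis along hook-y (yaw) (mod 180)
x,y,z,yaw=map(float,sys.argv[1:5]); T=tool()
best=None
for k in (0,180):
    a=np.radians(yaw+k); Y=np.array([-np.sin(a),np.cos(a),0]); X=np.array([0,0,-1.]); M=np.column_stack([X,Y,np.cross(X,Y)])
    rv=R.from_matrix(T[:3,:3].T@M).as_rotvec()
    if best is None or np.linalg.norm(rv)<np.linalg.norm(best[0]): best=(rv,M)
rv,M=best; d=np.array([x,y,z])-T[:3,3]
print('pos',T[:3,3].round(4),'radius',np.hypot(x,y).round(3))
print('rot units(5deg)',(np.degrees(rv)/5).round(2),' travel units in current axes',(T[:3,:3].T@d/.3).round(4),' in final axes',(M.T@d/.3).round(4), 'dist',np.linalg.norm(d).round(3))
E
python3 plan.py 0.42 0.294 0.12 27
```

```text
tray [442.60334903 206.4440607 ] 1674 [ 0.4293 -0.3128  0.02  ]
[422.38312 184.28934] [ 0.489 -0.257  0.025]
[459.14783 181.34818] [ 0.499 -0.36   0.025]
[462.94116 228.76471] [ 0.369 -0.366  0.025]
[426.17645 231.70587] [ 0.359 -0.264  0.025]
small far [0.323 0.354 0.02 ]
small front [0.257 0.362 0.02 ]
small corner [0.162 0.389 0.005]
red hook lip [0.412 0.036 0.007]
red corner [0.476 0.024 0.007]
red end [ 0.422 -0.198  0.03 ]
[[-0.     0.35   0.937  0.228]
 [-0.001  0.937 -0.35   0.608]
 [-1.    -0.001  0.     0.222]
 [ 0.     0.     0.     1.   ]]
pos [0.2275 0.6084 0.2217] radius 0.513
rot units(5deg) [-9.5  -0.01  0.02]  travel units in current axes [ 0.3403 -0.7566  0.9679]  in final axes [ 0.3391 -1.2251  0.0958] dist 0.382
```

```bash
python3 -m jog '[{"rot":[0,0,0],"travel":[0.02,-0.08,0.1],"jaw":-1},{"rot":[0,0,0],"travel":[0.02,-0.1,0.12],"jaw":-1},{"rot":[0,0,0],"travel":[0.02,-0.1,0.12],"jaw":-1},{"rot":[0,0,0],"travel":[0.02,-0.1,0.12],"jaw":-0.2},{"rot":[0,0,0],"travel":[0.02,-0.1,0.12],"jaw":-0.2},{"rot":[0,0,0],"travel":[0.02,-0.1,0.12],"jaw":-0.2},{"rot":[0,0,0],"travel":[0.02,-0.1,0.12],"jaw":-0.2},{"rot":[0,0,0],"travel":[0.02,-0.06,0.1],"jaw":-0.2}]' 50; python3 -m jog '[{"rot":[-1,0,0],"travel":[0,0,0],"jaw":-0.2},{"rot":[-1,0,0],"travel":[0,0,0],"jaw":-0.2},{"rot":[-1,0,0],"travel":[0,0,0],"jaw":-0.2},{"rot":[-1,0,0],"travel":[0,0,0],"jaw":-0.2},{"rot":[-1,0,0],"travel":[0,0,0],"jaw":-0.2},{"rot":[-1,0,0],"travel":[0,0,0],"jaw":-0.2},{"rot":[-1,0,0],"travel":[0,0,0],"jaw":-0.2},{"rot":[-1,0,0],"travel":[0,0,0],"jaw":-0.2}]'
python3 - <<'E'
from h import *
T=tool(); np.save('T1.npy',T); save('w1',ctrl.get_image('wrist')); print(T.round(3), ctrl.get_state()['grip_width'])
E
python3 plan.py 0.42 0.294 0.12 27
```

```text
time: 0.95
position: [0.4095, 0.3009, 0.1743]
tool_rot: [0.282, 1.552, -0.283]
ft_force: [0.4, -0.2, 0.0]
grip_width: 0.646
time: 1.75
position: [0.4082, 0.3041, 0.1743]
tool_rot: [-0.27, 1.554, 0.27]
ft_force: [0.5, -0.0, 0.2]
grip_width: 0.602
[[-0.    -0.337  0.941  0.408]
 [-0.     0.941  0.337  0.304]
 [-1.    -0.    -0.     0.174]
 [ 0.     0.     0.     1.   ]] 0.601438473395786
pos [0.4083 0.3041 0.1743] radius 0.513
rot units(5deg) [-1.42 -0.    0.  ]  travel units in current axes [ 0.181  -0.0448  0.0255]  in final axes [ 0.181  -0.0477  0.0196] dist 0.056
```

View pics/w1.png

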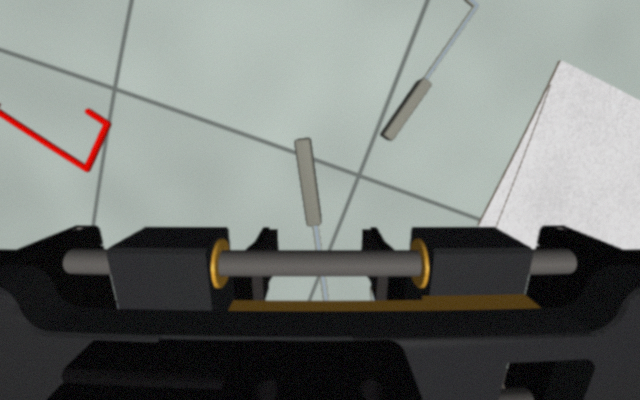

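The wrist view shows the large grey handle from about (303,139) to (314,223), with its rod running down between the fingers. The small grey one is at (407,108). I'll measure the handle.

```bash
python3 - <<'E'
from h import *
T=np.load('T1.npy'); im=cv2.cvtColor(cv2.imread('pics/w1.png'),cv2.COLOR_BGR2RGB).astype(int)
x0,y0,x1,y1=285,130,335,228
q=im[y0:y1,x0:x1]; m=((q[:,:,1]-q[:,:,0]<4)&(q.sum(2)<500)).astype(np.uint8)
n,l,st,c=cv2.connectedComponentsWithStats(m); i=1+np.argmax(st[1:,4]); print(st[i])
cn,_=cv2.findContours((l==i).astype(np.uint8),0,1); cn=max(cn,key=len)[:,0]+[x0,y0]
# project contour to plane of top face then fit
P=np.array([onz('wrist',p,.032,T)[:2] for p in cn]); r=cv2.minAreaRect((P*1000).astype(np.float32)); print(r)
b=cv2.boxPoints(r); print(b)
E
```

```text
[   9    8   27   89 1330]
((402.442138671875, 289.98931884765625), (98.95057678222656, 18.27626609802246), 27.238431930541992)
[[354.27072 275.46957]
 [362.63565 259.21994]
 [450.61356 304.50906]
 [442.24863 320.7587 ]]
```

```bash
python3 plan.py 0.4157 0.2968 0.006 27.2
```

```text
pos [0.4083 0.3041 0.1743] radius 0.511
rot units(5deg) [-1.46 -0.    0.  ]  travel units in current axes [ 0.561  -0.0311  0.0153]  in final axes [ 0.561  -0.0329  0.011 ] dist 0.169
```

```bash
python3 -m jog '[{"rot":[-0.73,0,0],"travel":[0,0,0],"jaw":-0.2},{"rot":[-0.73,0,0],"travel":[0,0,0],"jaw":-0.2},{"rot":[0,0,0],"travel":[0.1,-0.033,0.011],"jaw":-0.2},{"rot":[0,0,0],"travel":[0.12,0,0],"jaw":-0.2},{"rot":[0,0,0],"travel":[0.12,0,0],"jaw":-0.2},{"rot":[0,0,0],"travel":[0.1,0,0],"jaw":-0.2},{"rot":[0,0,0],"travel":[0,0,0],"jaw":-0.2}]'; python3 plan.py 0.4157 0.2968 0.006 27.2
```

```text
time: 2.5
position: [0.4127, 0.2944, 0.0385]
tool_rot: [-0.369, 1.548, 0.363]
ft_force: [0.4, -0.5, -0.7]
grip_width: 0.595
pos [0.4127 0.2944 0.0385] radius 0.511
rot units(5deg) [-0.1  -0.1   0.02]  travel units in current axes [0.1081 0.0029 0.0135]  in final axes [0.1083 0.0026 0.0126] dist 0.033
```

```bash
python3 -m jog '[{"rot":[-0.1,-0.1,0],"travel":[0.06,0.003,0.013],"jaw":-0.2},{"rot":[0,0,0],"travel":[0.045,0,0],"jaw":-0.2},{"rot":[0,0,0],"travel":[0,0,0],"jaw":-0.2}]'; python3 plan.py 0.4157 0.2968 0.006 27.2
```

```text
time: 2.8
position: [0.4182, 0.2989, 0.0104]
tool_rot: [-0.372, 1.532, 0.374]
ft_force: [1.1, 0.1, 0.0]
grip_width: 0.599
pos [0.4182 0.2989 0.0104] radius 0.511
rot units(5deg) [0.01 0.07 0.01]  travel units in current axes [ 0.0145 -0.0025 -0.0109]  in final axes [ 0.0146 -0.0025 -0.0108] dist 0.005
```

```bash
python3 -m jog '[{"rot":[0,0.05,0],"travel":[0.012,-0.002,-0.005],"jaw":-0.2},{"rot":[0,0,0],"travel":[0,0,0],"jaw":1},{"rot":[0,0,0],"travel":[0,0,0],"jaw":1},{"rot":[0,0,0],"travel":[0,0,0],"jaw":1},{"rot":[0,0,0],"travel":[0,0,0],"jaw":1},{"rot":[0,0,0],"travel":[0,0,0],"jaw":1},{"rot":[0,0,0],"travel":[0,0,0],"jaw":1}]' 55;python3 plan.py 0.4157 0.2968 0.006 27.2
```

```text
time: 3.5
position: [0.4183, 0.2981, 0.0077]
tool_rot: [-0.373, 1.534, 0.374]
ft_force: [0.5, -1.5, 1.6]
grip_width: 0.2
pos [0.4183 0.2981 0.0077] radius 0.511
rot units(5deg) [0.02 0.05 0.  ]  travel units in current axes [ 0.0056  0.0003 -0.0098]  in final axes [ 0.0056  0.0003 -0.0097] dist 0.003
```

```bash
python3 -m jog '[{"rot":[0,0.05,0],"travel":[-0.03,0,0],"jaw":1},{"rot":[0,0,0],"travel":[-0.07,0,-0.03],"jaw":1},{"rot":[0,0,0],"travel":[-0.01,0,-0.03],"jaw":1},{"rot":[0,0,0],"travel":[0,0,0],"jaw":1},{"rot":[0,0,0],"travel":[0,0,0],"jaw":1}]'; python3 - <<'E'
from h import *
T=tool(); np.save('T2.npy',T); save('w2',ctrl.get_image('wrist')); save('s2',ctrl.get_image('scene')[100:300,300:500].repeat(3,0).repeat(3,1)); s=ctrl.get_state(); print(s['grip_width'],s['ft_force'])
E
python3 plan.py 0.403 0.24 0.038 -10
```

```text
time: 4.0
position: [0.4015, 0.2899, 0.04]
tool_rot: [-0.374, 1.539, 0.374]
ft_force: [-0.1, -0.2, -3.3]
grip_width: 0.203
0.19853652880301778 [-0.56454611 -0.03912724 -2.48785704]
pos [0.4017 0.2898 0.0398] radius 0.469
rot units(5deg) [ 7.46 -0.01  0.01]  travel units in current axes [ 0.0061 -0.1495 -0.0723]  in final axes [ 0.006  -0.1628  0.0331] dist 0.05
```

View pics/s2.png

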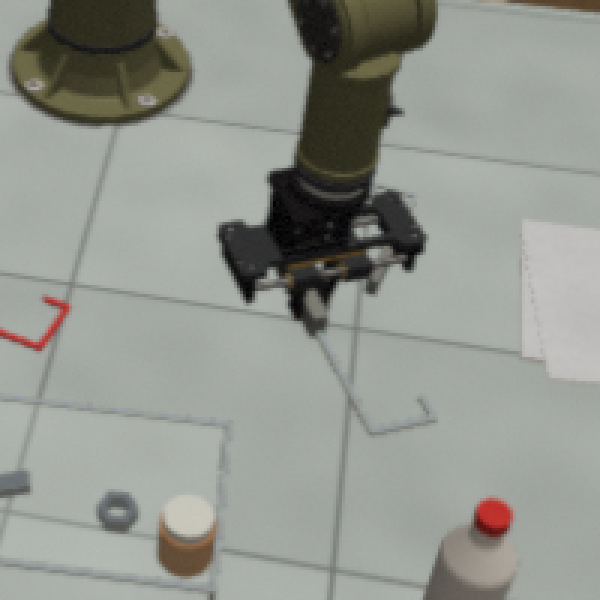

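View pics/w2.png

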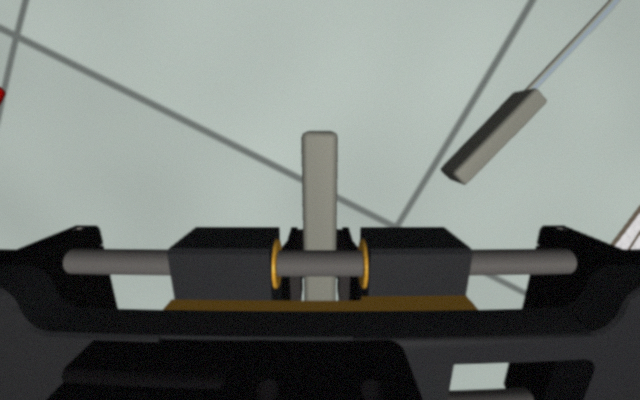

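```bash
cat > hk.py <<'E'
from h import *
# expected hook points given current TCP; OFF = TCP ahead of hook_grip
OFF=.0178
def hook(T,dz=0):
    Y=T[:3,1]; Z=T[:3,2]; X=Z*1.0
    z=T[2,3]-.0077+.007+dz
    f=lambda a,b: np.append((T[:3,3]+X*(a-OFF)+Y*b)[:2],z)
    return dict(corner=f(.18,0),pocket=f(.18,.032),barend=f(.18,.064),lip=f(.155,.064))
E
python3 - <<'E'
from hk import *
T=np.load('T2.npy')
for k,v in hook(T).items(): print(k,v.round(4),proj('scene',v).round(1))
E
```

```text
corner [0.5456 0.3643 0.0393] [423.3 243.7]
pocket [0.5309 0.3927 0.0393] [433.7 241.4]
barend [0.5162 0.4212 0.0393] [444.1 239.1]
lip [0.494  0.4097 0.0393] [440.3 232.6]
```

```bash
python3 -m jog '[{"rot":[0.9,0,0],"travel":[0,0,0],"jaw":1},{"rot":[0.95,0,0],"travel":[0,0,0],"jaw":1},{"rot":[0.95,0,0],"travel":[0,0,0],"jaw":1},{"rot":[0.95,0,0],"travel":[0,0,0],"jaw":1},{"rot":[0.95,0,0],"travel":[0,0,0],"jaw":1},{"rot":[0.95,0,0],"travel":[0,0,0],"jaw":1},{"rot":[0.95,0,0],"travel":[0,0,0],"jaw":1},{"rot":[0.86,0,0],"travel":[0,0,0],"jaw":1}]'; python3 -m jog '[{"rot":[0,0,0],"travel":[0,0,0],"jaw":1}]';  python3 plan.py 0.405 0.153 0.038 -10
```

```text
time: 4.9
position: [0.4019, 0.2898, 0.0397]
tool_rot: [0.139, 1.567, -0.14]
ft_force: [0.4, 0.4, -2.4]
grip_width: 0.206
time: 5.0
position: [0.4019, 0.2899, 0.0398]
tool_rot: [0.137, 1.567, -0.138]
ft_force: [0.2, 0.1, -2.6]
grip_width: 0.204
pos [0.4019 0.2899 0.0398] radius 0.433
rot units(5deg) [-0.   -0.    0.01]  travel units in current axes [ 0.0065 -0.4475  0.0895]  in final axes [ 0.0061 -0.4476  0.0894] dist 0.137
```

```bash
python3 -m jog '[{"rot":[0,0,0],"travel":[0,-0.08,0.018],"jaw":1},{"rot":[0,0,0],"travel":[0,-0.09,0.018],"jaw":1},{"rot":[0,0,0],"travel":[0,-0.09,0.018],"jaw":1},{"rot":[0,0,0],"travel":[0,-0.09,0.018],"jaw":1},{"rot":[0,0,0],"travel":[0,-0.09,0.018],"jaw":1},{"rot":[0,0,0],"travel":[0,0,0],"jaw":1},{"rot":[0,0,0],"travel":[0,0,0],"jaw":1}]';  python3 plan.py 0.405 0.153 0.038 -10;python3 plan.py 0.533 0.131 0.038 -10; python3 - <<'E'
from hk import *
im=ctrl.get_image('top'); T=tool(); save('t3',im[90:170,230:400].repeat(4,0).repeat(4,1))
for k,v in hook(T).items(): print(k,v.round(4),proj('top',v).round(1),(proj('top',v)-[230,90])*4)
E
```

```text
time: 5.7
position: [0.4058, 0.1551, 0.0404]
tool_rot: [0.138, 1.566, -0.137]
ft_force: [-0.1, 0.3, -1.1]
grip_width: 0.2
pos [0.4058 0.1551 0.0404] radius 0.433
rot units(5deg) [-0.  0. -0.]  travel units in current axes [ 0.0079 -0.0072 -0.0014]  in final axes [ 0.0079 -0.0072 -0.0014] dist 0.003
pos [0.4058 0.1551 0.0404] radius 0.549
rot units(5deg) [-0.  0. -0.]  travel units in current axes [ 0.0079 -0.0052  0.4315]  in final axes [ 0.0079 -0.0053  0.4315] dist 0.129
corner [0.5656 0.1279 0.0398] [282.3 152.8] [209.15837585 251.10851395]
pocket [0.5711 0.1594 0.0398] [270.8 150.6] [163.08291088 242.447393  ]
barend [0.5766 0.1909 0.0398] [259.3 148.5] [117.17174171 233.84337283]
lip [0.552  0.1952 0.0398] [257.3 157.2] [109.24143368 268.86995299]
```

View pics/t3.png

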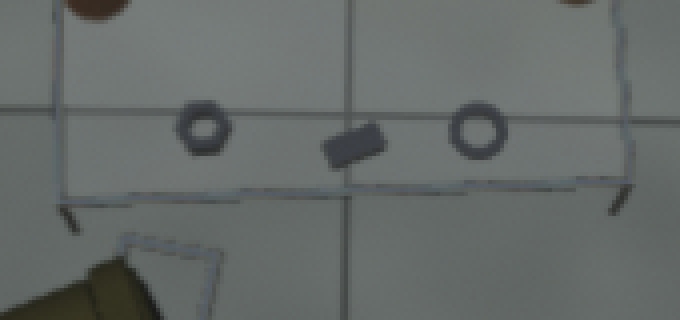

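The top view shows the hook's bar at about (124,240)–(217,252) in the crop, in front of the shelf, with the nut at (204,128). The hook is where I expected it to be, to about 1.5 px. Now I'll go in over the nut.

```bash
python3 -m jog '[{"rot":[0,0,0],"travel":[0.003,0,0.06],"jaw":1},{"rot":[0,0,0],"travel":[0.003,0,0.08],"jaw":1},{"rot":[0,0,0],"travel":[0,0,0.08],"jaw":1},{"rot":[0,0,0],"travel":[0,0,0.08],"jaw":1},{"rot":[0,0,0],"travel":[0,0,0.08],"jaw":1},{"rot":[0,0,0],"travel":[0,0,0.055],"jaw":1},{"rot":[0,0,0],"travel":[0,0,0],"jaw":1},{"rot":[0,0,0],"travel":[0,0,0],"jaw":1}]';  python3 plan.py 0.534 0.133 0.0085 -10; python3 - <<'E'
from hk import *
im=ctrl.get_image('top'); T=tool(); save('t4',im[90:170,230:400].repeat(4,0).repeat(4,1)); im=ctrl.get_image('scene'); save('s4',im[200:320,210:400].repeat(4,0).repeat(4,1))
for k,v in hook(T).items(): print(k,v.round(4),(proj('top',v)-[230,90])*4,(proj('scene',v)-[210,200])*4)
E
```

```text
time: 6.55
position: [0.5335, 0.1337, 0.038]
tool_rot: [0.135, 1.568, -0.136]
ft_force: [0.1, 0.4, -1.9]
grip_width: 0.2
pos [0.5335 0.1337 0.038 ] radius 0.55
rot units(5deg) [ 0.02 -0.02  0.01]  travel units in current axes [ 0.0985 -0.002   0.0022]  in final axes [ 0.0985 -0.002   0.002 ] dist 0.03
corner [0.6928 0.1059 0.0374] [247.30843378  75.47387209] [456.34365632 279.88740537]
pocket [0.6983 0.1374 0.0374] [202.26346358  67.28332739] [500.41568477 294.49072921]
barend [0.7038 0.1689 0.0374] [157.36733036  59.17570235] [545.03877603 309.29220748]
lip [0.6792 0.1732 0.0374] [149.71279903  92.53397299] [557.2934664 280.8462945]
```

View pics/t4.png

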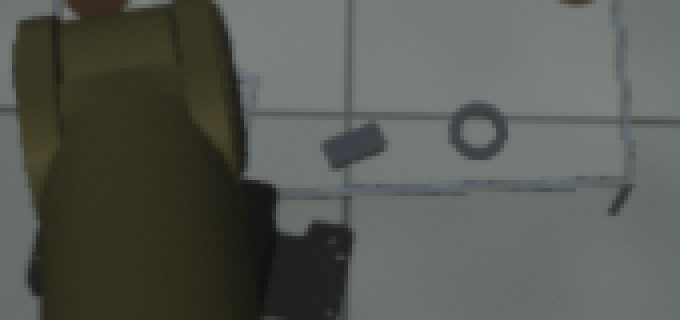

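View pics/s4.png

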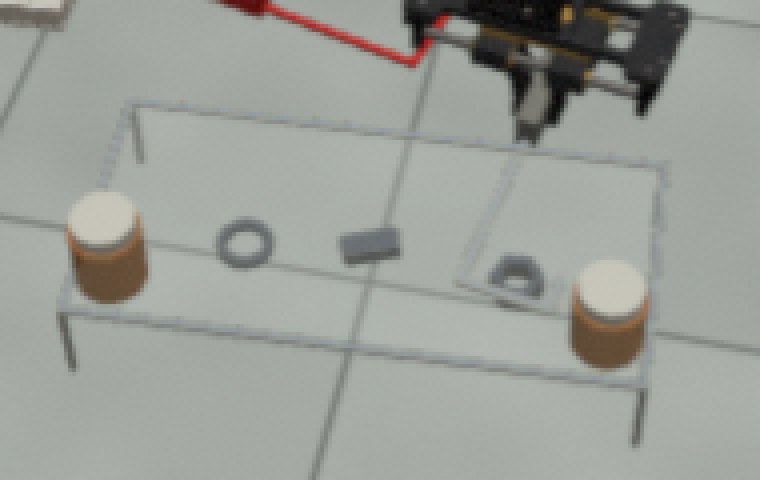

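The scene view shows the bar passing over and behind the nut, with its corner at (460,283) against (456,280) predicted. I'll lower it now.

```bash
python3 -m jog '[{"rot":[0,0,0],"travel":[0.03,0,0.002],"jaw":1},{"rot":[0,0,0],"travel":[0.03,0,0],"jaw":1},{"rot":[0,0,0],"travel":[0.03,0,0],"jaw":1},{"rot":[0,0,0],"travel":[0.006,0,0],"jaw":1},{"rot":[0,0,0],"travel":[0,0,0],"jaw":1},{"rot":[0,0,0],"travel":[0,0,0],"jaw":1}]';  python3 plan.py 0.534 0.133 0.0085 -10; python3 - <<'E'
from hk import *
T=tool(); im=ctrl.get_image('scene'); save('s5',im[200:320,210:400].repeat(4,0).repeat(4,1))
for k,v in hook(T).items(): print(k,v.round(4),(proj('scene',v)-[210,200])*4)
E
```

```text
time: 7.25
position: [0.535, 0.1326, 0.01]
tool_rot: [0.137, 1.566, -0.137]
ft_force: [-0.3, 0.2, -1.9]
grip_width: 0.206
pos [0.535  0.1326 0.01  ] radius 0.55
rot units(5deg) [-0.  0. -0.]  travel units in current axes [ 0.0049  0.0008 -0.0034]  in final axes [ 0.0049  0.0008 -0.0034] dist 0.002
corner [0.6947 0.1044 0.0093] [453.13244927 305.63493141]
pocket [0.7002 0.1359 0.0093] [496.53585825 320.26506272]
barend [0.7058 0.1674 0.0093] [540.47732811 335.09313855]
lip [0.6812 0.1718 0.0093] [552.68369421 306.7496139 ]
```

View pics/s5.png

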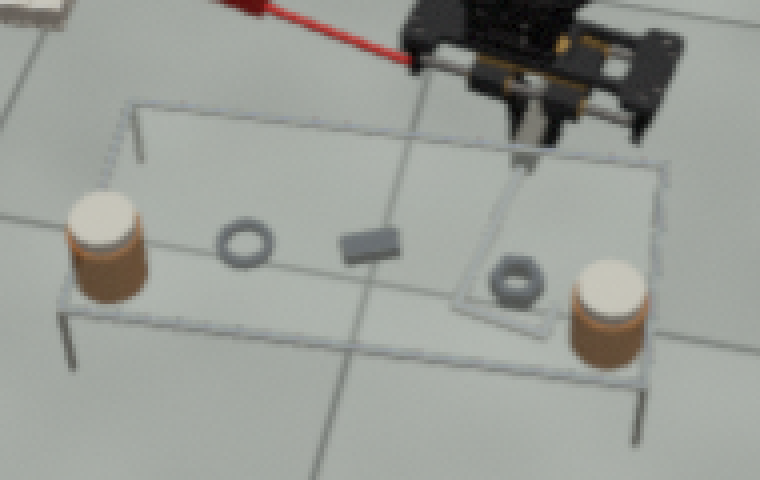

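The nut at (516,282) now lies inside the pocket, with the rod to its left and the bar behind it. I'll pull back along the tool axis, clear of the left leg.

```bash
python3 -m jog '[{"rot":[0,0,0],"travel":[0.004,0,-0.015],"jaw":1},{"rot":[0,0,0],"travel":[0,0,-0.02],"jaw":1},{"rot":[0,0,0],"travel":[0,0,-0.03],"jaw":1},{"rot":[0,0,0],"travel":[0,0,-0.035],"jaw":1},{"rot":[0,0,0],"travel":[0,0,-0.035],"jaw":1},{"rot":[0,0,0],"travel":[0,0,-0.03],"jaw":1},{"rot":[0,0,0],"travel":[0,0,-0.02],"jaw":1},{"rot":[0,0,0],"travel":[0,0,0],"jaw":1}]';  python3 plan.py 0.41 0.155 0.0085 -10; python3 - <<'E'
from hk import *
T=tool(); im=ctrl.get_image('scene'); save('s6',im[200:320,210:400].repeat(4,0).repeat(4,1))
E
```

```text
time: 8.1
position: [0.4789, 0.1426, 0.0087]
tool_rot: [0.137, 1.567, -0.136]
ft_force: [-0.3, -0.2, -2.1]
grip_width: 0.199
pos [0.4789 0.1426 0.0087] radius 0.438
rot units(5deg) [ 0.01 -0.01 -0.  ]  travel units in current axes [ 0.0007  0.0009 -0.2334]  in final axes [ 0.0005  0.0007 -0.2334] dist 0.07
```

View pics/s6.png

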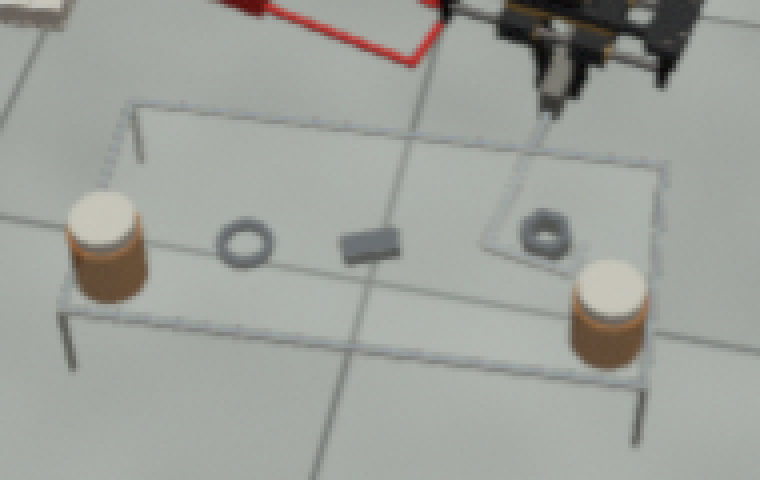

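The nut has moved with the bar to (546,234). I'll keep pulling.

```bash
python3 -m jog '[{"rot":[0,0,0],"travel":[0,0,-0.02],"jaw":1},{"rot":[0,0,0],"travel":[0,0,-0.035],"jaw":1},{"rot":[0,0,0],"travel":[0,0,-0.04],"jaw":1},{"rot":[0,0,0],"travel":[0,0,-0.04],"jaw":1},{"rot":[0,0,0],"travel":[0,0,-0.04],"jaw":1},{"rot":[0,0,0],"travel":[0,0,-0.035],"jaw":1},{"rot":[0,0,0],"travel":[0,0,-0.02],"jaw":1},{"rot":[0,0,0],"travel":[0,0,0],"jaw":1}]';  python3 plan.py 0.359 0.257 0.0085 -20; python3 - <<'E'
from hk import *
T=tool(); im=ctrl.get_image('scene'); save('s7',im[160:280,270:460].repeat(4,0).repeat(4,1))
E
```

```text
time: 8.95
position: [0.4108, 0.1545, 0.0085]
tool_rot: [0.136, 1.568, -0.136]
ft_force: [0.2, -0.3, -2.1]
grip_width: 0.203
pos [0.4108 0.1545 0.0085] radius 0.442
rot units(5deg) [ 2.01 -0.01  0.  ]  travel units in current axes [ 3.000e-04  3.069e-01 -2.289e-01]  in final axes [ 1.000e-04  2.621e-01 -2.791e-01] dist 0.115
```

View pics/s7.png

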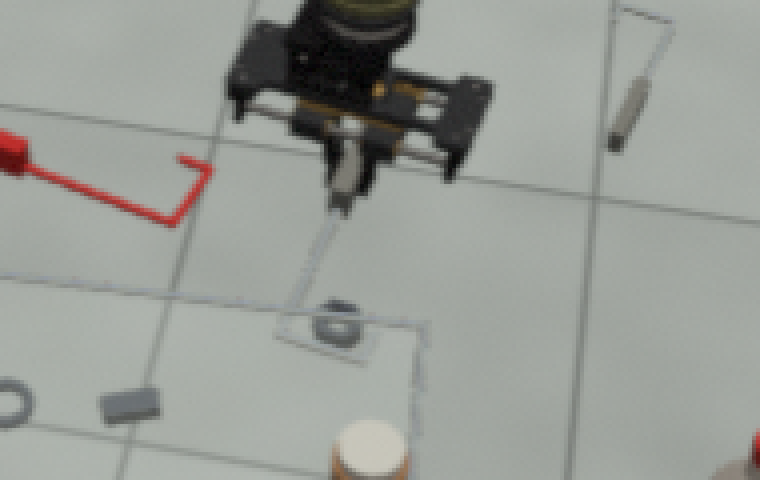

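```bash
python3 -m jog '[{"rot":[0.25,0,0],"travel":[0,0.02,-0.025],"jaw":1},{"rot":[0.25,0,0],"travel":[0,0.035,-0.03],"jaw":1},{"rot":[0.25,0,0],"travel":[0,0.04,-0.035],"jaw":1},{"rot":[0.25,0,0],"travel":[0,0.04,-0.035],"jaw":1},{"rot":[0.25,0,0],"travel":[0,0.04,-0.035],"jaw":1},{"rot":[0.25,0,0],"travel":[0,0.04,-0.035],"jaw":1},{"rot":[0.25,0,0],"travel":[0,0.04,-0.035],"jaw":1},{"rot":[0.25,0,0],"travel":[0,0.025,-0.025],"jaw":1}]';python3 -m jog '[{"rot":[0,0,0],"travel":[0,0,0],"jaw":1}]';  python3 plan.py 0.359 0.257 0.0085 -20; python3 - <<'E'
from hk import *
T=tool(); im=ctrl.get_image('scene'); save('s8',im[160:280,270:460].repeat(4,0).repeat(4,1)); im=ctrl.get_image('top'); save('t8',im[90:240,200:390].repeat(4,0).repeat(4,1))
E
```

```text
time: 9.8
position: [0.3593, 0.2554, 0.0086]
tool_rot: [0.274, 1.553, -0.274]
ft_force: [1.0, -0.5, -1.7]
grip_width: 0.202
time: 9.9
position: [0.3588, 0.2557, 0.0086]
tool_rot: [0.272, 1.554, -0.272]
ft_force: [0.7, 0.2, -2.1]
grip_width: 0.201
pos [0.3588 0.2557 0.0086] radius 0.442
rot units(5deg) [ 0.02 -0.   -0.  ]  travel units in current axes [ 0.0003  0.0044 -0.001 ]  in final axes [ 0.0003  0.0044 -0.001 ] dist 0.001
```

View pics/s8.png

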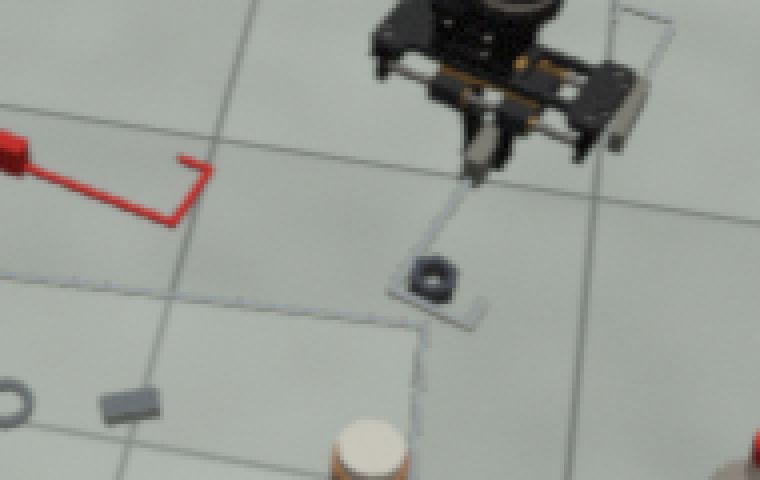

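View pics/t8.png

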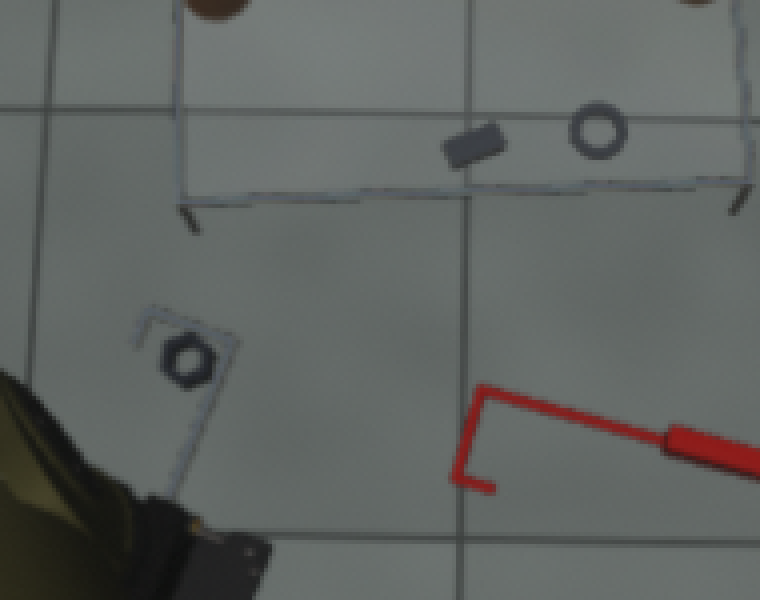

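The nut now stands at about (433,280) in the scene crop and (188,360) in the top crop, out in the open in front of the shelf's left half. The ring and block haven't moved. I'll lift the hook off and lay it down to the left, away from the nut.

```bash
python3 -m jog '[{"rot":[0,0,0],"travel":[-0.03,0,0],"jaw":1},{"rot":[0,0,0],"travel":[-0.05,0,0],"jaw":1},{"rot":[0,0,0],"travel":[-0.05,0,0],"jaw":1},{"rot":[0,0,0],"travel":[-0.02,0,0],"jaw":1},{"rot":[0,0,0],"travel":[0,0,0],"jaw":1}]';  python3 plan.py 0.41 0.34 0.055 27;python3 plan.py 0.359 0.257 0.05 27
```

```text
time: 10.5
position: [0.3602, 0.2547, 0.0549]
tool_rot: [0.276, 1.552, -0.273]
ft_force: [-0.3, 0.1, -2.2]
grip_width: 0.2
pos [0.3602 0.2547 0.0549] radius 0.533
rot units(5deg) [-9.41  0.02 -0.02]  travel units in current axes [0.0004 0.324  0.0586]  in final axes [-0.0005  0.1779  0.277 ] dist 0.099
pos [0.3602 0.2547 0.0549] radius 0.442
rot units(5deg) [-9.41  0.02 -0.02]  travel units in current axes [ 0.0162  0.0058 -0.0063]  in final axes [ 0.0162  0.0086 -0.0001] dist 0.005
```

```bash
python3 -m jog '[{"rot":[-0.9,0,0],"travel":[0,0,0],"jaw":1},{"rot":[-1,0,0],"travel":[0,0.04,0.01],"jaw":1},{"rot":[-1,0,0],"travel":[0,0.04,0.02],"jaw":1},{"rot":[-1,0,0],"travel":[0,0.04,0.02],"jaw":1},{"rot":[-1,0,0],"travel":[0,0.04,0.02],"jaw":1},{"rot":[-1,0,0],"travel":[0,0.04,0.03],"jaw":1},{"rot":[-1,0,0],"travel":[0,0.04,0.03],"jaw":1},{"rot":[-1,0,0],"travel":[0,0.03,0.03],"jaw":1}]';  python3 -m jog '[{"rot":[-1,0,0],"travel":[0,0,0.02],"jaw":1},{"rot":[-0.51,0,0],"travel":[0,0,0],"jaw":1},{"rot":[0,0,0],"travel":[0,0,0],"jaw":1},{"rot":[0,0,0],"travel":[0,0,0],"jaw":1}]'; python3 plan.py 0.41 0.34 0.0077 27
python3 - <<'E'
from hk import *
T=tool(); im=ctrl.get_image('scene'); save('s9',im[120:270,330:520].repeat(4,0).repeat(4,1))
E
```

```text
time: 11.3
position: [0.4079, 0.3364, 0.0527]
tool_rot: [-0.271, 1.555, 0.269]
ft_force: [-0.1, 1.1, -1.6]
grip_width: 0.2
time: 11.7
position: [0.4133, 0.3377, 0.053]
tool_rot: [-0.37, 1.54, 0.369]
ft_force: [0.2, 0.1, -2.2]
grip_width: 0.197
pos [0.4133 0.3377 0.053 ] radius 0.533
rot units(5deg) [-0.01 -0.01  0.  ]  travel units in current axes [ 0.1509  0.0119 -0.0061]  in final axes [ 0.1509  0.0119 -0.0062] dist 0.045
```

View pics/s9.png

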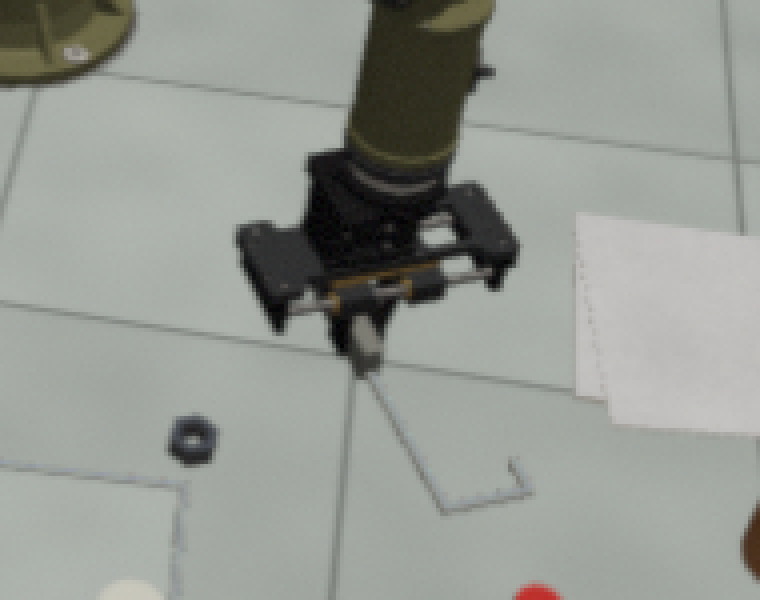

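The hook hangs over free bench and the nut stands alone at (192,440). I'll lower the hook the 45 mm to the bench, gently, then release it.

```bash
python3 -m jog '[{"rot":[0,0,0],"travel":[0.05,0,0],"jaw":1},{"rot":[0,0,0],"travel":[0.05,0,0],"jaw":1},{"rot":[0,0,0],"travel":[0.035,0,0],"jaw":1},{"rot":[0,0,0],"travel":[0.015,0,0],"jaw":1},{"rot":[0,0,0],"travel":[0.001,0,0],"jaw":1},{"rot":[0,0,0],"travel":[0,0,0],"jaw":1},{"rot":[0,0,0],"travel":[0,0,0],"jaw":1}]'; python3 plan.py 0.41 0.34 0.0077 27
```

```text
time: 12.45
position: [0.4139, 0.3385, 0.0087]
tool_rot: [-0.37, 1.538, 0.37]
ft_force: [0.9, 0.4, -1.9]
grip_width: 0.201
pos [0.4139 0.3385 0.0087] radius 0.533
rot units(5deg) [ 0.01  0.01 -0.  ]  travel units in current axes [ 0.0033  0.0103 -0.0093]  in final axes [ 0.0033  0.0103 -0.0093] dist 0.004
```

```bash
python3 -m jog '[{"rot":[0,0,0],"travel":[0.004,0,0],"jaw":1},{"rot":[0,0,0],"travel":[0,0,0],"jaw":1},{"rot":[0,0,0],"travel":[0,0,0],"jaw":0.2},{"rot":[0,0,0],"travel":[0,0,0],"jaw":0.2},{"rot":[0,0,0],"travel":[0,0,0],"jaw":0},{"rot":[0,0,0],"travel":[0,0,0],"jaw":0}]';python3 -m jog '[{"rot":[0,0,0],"travel":[-0.04,0,0],"jaw":0},{"rot":[0,0,0],"travel":[-0.1,0,0],"jaw":0},{"rot":[0,0,0],"travel":[-0.12,0,0],"jaw":-0.5},{"rot":[0,0,0],"travel":[-0.12,0,0],"jaw":-1},{"rot":[0,0,0],"travel":[0,-0.12,0],"jaw":-1},{"rot":[0,0,0],"travel":[0,-0.12,0],"jaw":-1},{"rot":[0,0,0],"travel":[0,0,0],"jaw":-1},{"rot":[0,0,0],"travel":[0,0,0],"jaw":-1}]'
python3 - <<'E'
from hk import *
T=tool(); np.save('T10.npy',T); save('w10',ctrl.get_image('wrist'))
im=ctrl.get_image('scene'); save('s10r',im);save('s10',im[120:270,330:520].repeat(4,0).repeat(4,1)); print(T.round(3))
E
```

```text
time: 13.05
position: [0.4137, 0.3383, 0.0072]
tool_rot: [-0.37, 1.539, 0.37]
ft_force: [-0.1, -0.2, -0.2]
grip_width: 0.456
time: 13.85
position: [0.4469, 0.2736, 0.122]
tool_rot: [-0.368, 1.538, 0.369]
ft_force: [-0.2, 0.5, -0.6]
grip_width: 0.949
[[ 0.001 -0.453  0.892  0.447]
 [ 0.001  0.892  0.453  0.274]
 [-1.     0.001  0.001  0.122]
 [ 0.     0.     0.     1.   ]]
```

View pics/s10.png

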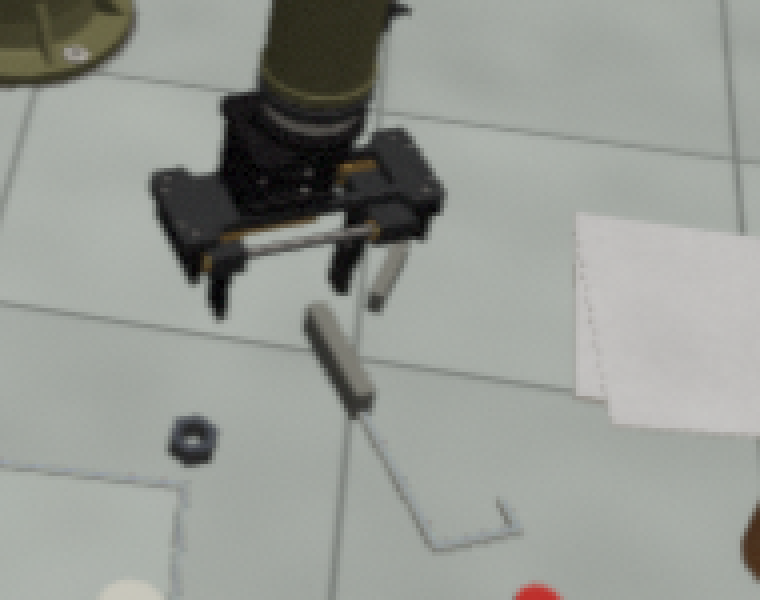

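View pics/w10.png

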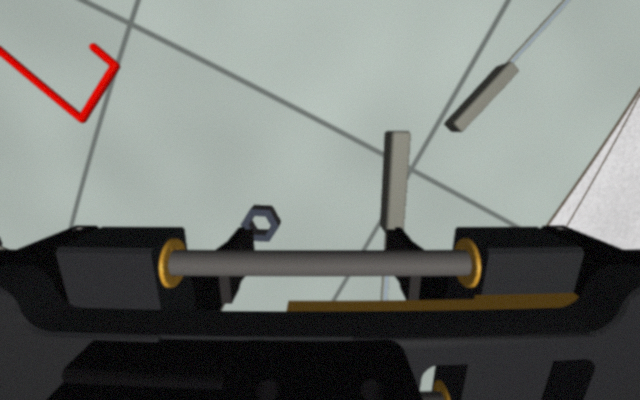

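The scene view shows the hook lying flat and released, and the nut at (192,440) in the crop, standing alone. In the wrist view the nut at (261,222) is half hidden behind a finger. I'll step sideways for a clear view of it.

```bash
python3 - <<'E'
from h import *
T=np.load('T10.npy')
print(onz('scene',(378,230),.009), onz('wrist',(261,222),.012,T))
E
python3 plan.py 0.535 0.23 0.16 0
```

```text
[0.49638738 0.2316311  0.009     ] [0.49485046 0.23147182 0.012     ]
pos [0.4459 0.2752 0.1215] radius 0.582
rot units(5deg) [ 5.42  0.   -0.01]  travel units in current axes [-0.1283 -0.2693  0.1959]  in final axes [-0.1282 -0.1505  0.2971] dist 0.107
```

```bash
python3 -m jog '[{"rot":[0.9,0,0],"travel":[-0.04,-0.04,0.02],"jaw":-1},{"rot":[0.9,0,0],"travel":[-0.04,-0.04,0.05],"jaw":-1},{"rot":[0.9,0,0],"travel":[-0.04,-0.04,0.05],"jaw":-1},{"rot":[0.9,0,0],"travel":[0,-0.04,0.05],"jaw":-1},{"rot":[0.9,0,0],"travel":[0,-0.03,0.05],"jaw":-1},{"rot":[0.9,0,0],"travel":[0,-0.01,0.05],"jaw":-1},{"rot":[0,0,0],"travel":[0,0,0],"jaw":-1},{"rot":[0,0,0],"travel":[0,0,0],"jaw":-1}]'
python3 - <<'E'
from hk import *
T=tool(); np.save('T11.npy',T); im=ctrl.get_image('wrist'); save('w11r',im); save('w11',im[60:235,180:440].repeat(3,0).repeat(3,1))
print(T.round(3)); print(proj('wrist',np.array([.4955,.2315,.018]),T))
E
```

```text
time: 14.75
position: [0.5415, 0.2388, 0.1568]
tool_rot: [-0.003, 1.572, 0.003]
ft_force: [-0.6, 0.4, 0.1]
grip_width: 0.997
[[-0.001 -0.004  1.     0.541]
 [-0.     1.     0.004  0.239]
 [-1.    -0.    -0.001  0.157]
 [ 0.     0.     0.     1.   ]]
[311.88775463 151.72306358]
```

View pics/w11.png

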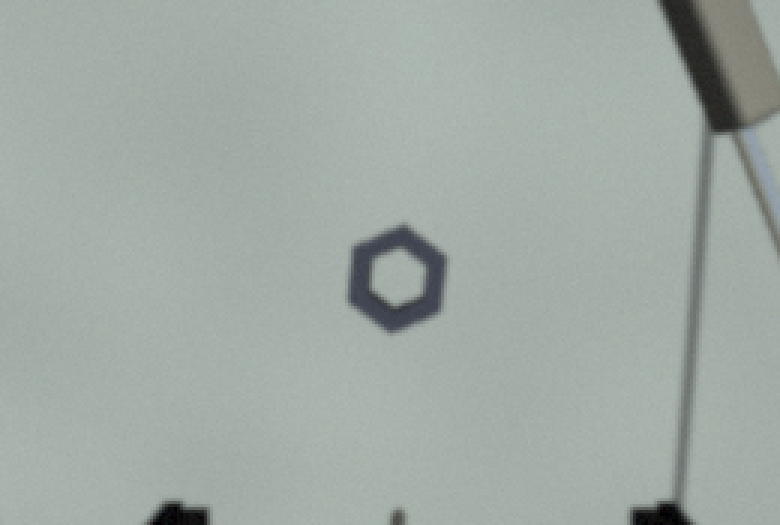

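The nut is fully visible, a hexagon at about (398,278) in the crop, with a nearly vertical flat on the left and right. I'll measure its centre and the flat angle.

```bash
python3 - <<'E'
from hk import *
T=np.load('T11.npy'); im=cv2.cvtColor(cv2.imread('pics/w11r.png'),cv2.COLOR_BGR2RGB).astype(int)
x0,y0,x1,y1=285,125,340,180
m=(im[y0:y1,x0:x1].sum(2)<370).astype(np.uint8); cn,_=cv2.findContours(m,0,1); cn=max(cn,key=cv2.contourArea)[:,0]+[x0,y0]
P=np.array([onz('wrist',p,.018,T)[:2] for p in cn])*1000
P=cv2.convexHull(P.astype(np.float32))[:,0]
M=cv2.moments(P); c=np.array([M['m10'],M['m01']])/M['m00']; print('c',c,'area',M['m00'],'expect',.866*34**2)
for a in range(-30,30,3):
    w=[np.ptp(P@[np.cos(np.radians(a+k)),np.sin(np.radians(a+k))]) for k in (0,60,120)]; print(a,np.round(w,1),round(np.mean(w),2))
for q in cv2.approxPolyDP(P,5,True)[:,0]: print(q, np.degrees(np.arctan2(*(q-c)[::-1])).round(1))
E
```

```text
c [496.60385572 231.53498092] area 963.1848125234246 expect 1001.096
-30 [35.2 34.7 34.2] 34.69
-27 [35.8 35.3 34.9] 35.32
-24 [36.3 35.8 35.6] 35.89
-21 [36.8 36.1 36.2] 36.36
-18 [37.1 36.4 36.7] 36.73
-15 [37.3 36.6 37.1] 37.01
-12 [37.5 37.  37.4] 37.25
-9 [37.5 37.2 37.5] 37.4
-6 [37.4 37.3 37.6] 37.44
-3 [37.2 37.3 37.6] 37.38
0 [36.9 37.2 37.5] 37.21
3 [36.7 37.  37.3] 37.01
6 [36.5 36.7 37. ] 36.72
9 [36.1 36.3 36.5] 36.33
12 [35.7 35.8 36. ] 35.83
15 [35.1 35.2 35.4] 35.25
18 [34.4 34.7 34.9] 34.66
21 [33.8 34.1 34.3] 34.08
24 [33.5 33.6 33.8] 33.65
27 [34.  33.9 34.5] 34.13
[478.11523 234.77933] 170.0
[486.4547  215.77888] -122.8
[504.3513 214.4661] -65.6
[515.0439  228.36113] -9.8
[503.11517 247.66852] 68.0
[488.3678  248.55064] 115.8
```

```bash
python3 plan.py 0.4966 0.2315 0.003 -6
```

```text
pos [0.5412 0.2389 0.1568] radius 0.548
rot units(5deg) [ 1.25 -0.01 -0.  ]  travel units in current axes [ 0.513  -0.024  -0.1481]  in final axes [ 0.5128 -0.04   -0.1453] dist 0.16
```

```bash
python3 -m jog '[{"rot":[0.65,0,0],"travel":[0,0,0],"jaw":-1},{"rot":[0.6,0,0],"travel":[0,0,0],"jaw":-1},{"rot":[0,0,0],"travel":[0.08,-0.02,-0.073],"jaw":-1},{"rot":[0,0,0],"travel":[0.1,-0.02,-0.073],"jaw":-1},{"rot":[0,0,0],"travel":[0.12,0,0],"jaw":-1},{"rot":[0,0,0],"travel":[0.05,0,0],"jaw":-1},{"rot":[0,0,0],"travel":[0,0,0],"jaw":-1},{"rot":[0,0,0],"travel":[0,0,0],"jaw":-1}]'; python3 plan.py 0.4966 0.2315 0.003 -6
```

```text
time: 15.6
position: [0.4984, 0.231, 0.0532]
tool_rot: [0.085, 1.568, -0.084]
ft_force: [0.4, 0.5, 0.8]
grip_width: 0.999
pos [0.4984 0.231  0.0532] radius 0.548
rot units(5deg) [-0.03  0.01 -0.01]  travel units in current axes [ 0.1675  0.0008 -0.0064]  in final axes [ 0.1675  0.0009 -0.0061] dist 0.05
```

```bash
python3 -m jog '[{"rot":[0,0,0],"travel":[0.07,0,-0.006],"jaw":-1},{"rot":[0,0,0],"travel":[0.07,0,0],"jaw":-1},{"rot":[0,0,0],"travel":[0.026,0,0],"jaw":-1},{"rot":[0,0,0],"travel":[0,0,0],"jaw":-1},{"rot":[0,0,0],"travel":[0,0,0],"jaw":-1}]'; python3 plan.py 0.4966 0.2315 0.003 -6
```

```text
time: 16.1
position: [0.497, 0.2311, 0.0037]
tool_rot: [0.086, 1.567, -0.084]
ft_force: [-0.1, 1.2, -0.0]
grip_width: 1.0
pos [0.497  0.2311 0.0037] radius 0.548
rot units(5deg) [-0.04  0.02 -0.01]  travel units in current axes [ 0.0024  0.0012 -0.0015]  in final axes [ 0.0024  0.0013 -0.0015] dist 0.001
```

```bash
python3 -m jog '[{"rot":[0,0,0],"travel":[0,0,0],"jaw":1},{"rot":[0,0,0],"travel":[0,0,0],"jaw":1},{"rot":[0,0,0],"travel":[0,0,0],"jaw":1},{"rot":[0,0,0],"travel":[0,0,0],"jaw":1},{"rot":[0,0,0],"travel":[0,0,0],"jaw":1},{"rot":[0,0,0],"travel":[0,0,0],"jaw":1}]' 40; python3 -m jog '[{"rot":[0,0,0],"travel":[0,0,0],"jaw":1},{"rot":[0,0,0],"travel":[-0.05,0,0],"jaw":1},{"rot":[0,0,0],"travel":[-0.1,0,0],"jaw":1},{"rot":[0,0,0],"travel":[-0.12,0,0],"jaw":1},{"rot":[0,0,0],"travel":[-0.12,0,0],"jaw":1},{"rot":[0,0,0],"travel":[0,0,0],"jaw":1},{"rot":[0,0,0],"travel":[0,0,0],"jaw":1}]'; python3 plan.py 0.432 -0.309 0.12 -6
python3 - <<'E'
from hk import *
im=ctrl.get_image('wrist'); save('w12',im); im=ctrl.get_image('top'); save('t12r',im); save('t12',im[160:260,380:520].repeat(4,0).repeat(4,1))
E
```

```text
time: 16.7
position: [0.4958, 0.2306, 0.0024]
tool_rot: [0.085, 1.569, -0.085]
ft_force: [0.9, -0.7, 0.5]
grip_width: 0.538
time: 17.4
position: [0.4964, 0.2309, 0.121]
tool_rot: [0.086, 1.567, -0.084]
ft_force: [-0.1, -0.7, -1.1]
grip_width: 0.384
pos [0.4964 0.2309 0.121 ] radius 0.531
rot units(5deg) [-0.04  0.02 -0.02]  travel units in current axes [-2.0000e-04 -1.8124e+00 -1.8900e-02]  in final axes [ 0.0033 -1.8123 -0.0253] dist 0.544
```

View pics/w12.png

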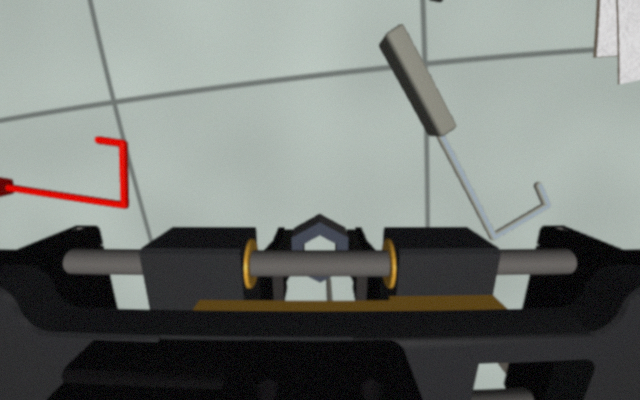

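View pics/t12.png

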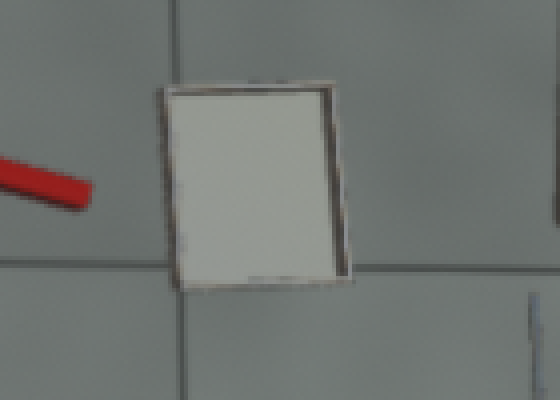

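The nut is held between the pads at (320,240), 33.4 mm wide. The white tray's rim corners in the top crop are about (163,88), (335,83), (350,277) and (177,290).

```bash
python3 - <<'E'
from hk import *
c=[(163,88),(335,83),(350,277),(177,290)]
P=np.array([onz('top',np.array(q)/4+[380,160],.025) for q in c]); print(P.round(4)); print(P.mean(0)); print(np.linalg.norm(np.diff(P,axis=0),axis=1))
# scene view
im=cv2.imread('pics/scene0.png'); cv2.imwrite('pics/s12.png',im[160:215,180:245].repeat(8,0).repeat(8,1))
E
```

```text
[[ 0.4952 -0.2521  0.025 ]
 [ 0.5013 -0.3734  0.025 ]
 [ 0.3673 -0.3786  0.025 ]
 [ 0.3571 -0.2586  0.025 ]]
[ 0.43023534 -0.31567025  0.025     ]
[0.1214082  0.13410309 0.12039572]
```

View pics/s12.png

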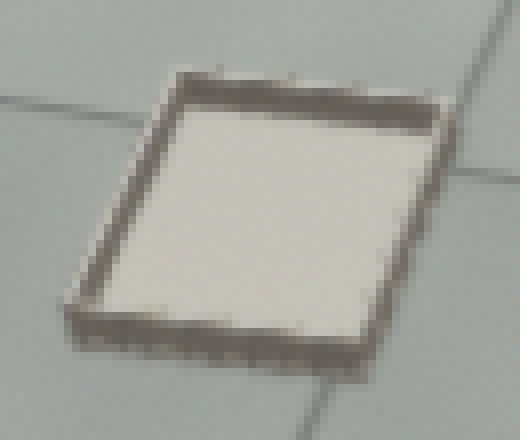

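```bash
python3 -m jog '[{"rot":[0,0,0],"travel":[0,-0.06,0],"jaw":1},{"rot":[0,0,0],"travel":[0,-0.12,0],"jaw":1},{"rot":[0,0,0],"travel":[0,-0.13,0],"jaw":1},{"rot":[0,0,0],"travel":[0,-0.13,0],"jaw":1},{"rot":[0,0,0],"travel":[0,-0.13,0],"jaw":1},{"rot":[0,0,0],"travel":[0,-0.13,0],"jaw":1},{"rot":[0,0,0],"travel":[0,-0.13,0],"jaw":1},{"rot":[0,0,0],"travel":[0,-0.13,0],"jaw":1}]'; python3 plan.py 0.431 -0.312 0.12 0
```

```text
time: 18.3
position: [0.4626, -0.0585, 0.1183]
tool_rot: [0.086, 1.571, -0.086]
ft_force: [0.3, -0.6, -1.3]
grip_width: 0.386
pos [ 0.4626 -0.0585  0.1183] radius 0.532
rot units(5deg) [-1.25 -0.02  0.  ]  travel units in current axes [-0.0053 -0.8515 -0.0127]  in final axes [-0.0056 -0.845  -0.1055] dist 0.255
```

```bash
python3 -m jog '[{"rot":[0,0,0],"travel":[0,-0.12,0],"jaw":1},{"rot":[0,0,0],"travel":[0,-0.13,0],"jaw":1},{"rot":[0,0,0],"travel":[0,-0.13,0],"jaw":1},{"rot":[0,0,0],"travel":[0,-0.13,0],"jaw":1},{"rot":[-0.5,0,0],"travel":[0,-0.13,0],"jaw":1},{"rot":[-0.75,0,0],"travel":[0,-0.1,0],"jaw":1},{"rot":[0,0,0],"travel":[0,-0.06,0],"jaw":1},{"rot":[0,0,0],"travel":[0,0,0],"jaw":1}]';python3 -m jog '[{"rot":[0,0,0],"travel":[0,0,0],"jaw":1}]'; python3 plan.py 0.431 -0.312 0.008 0
python3 - <<'E'
from hk import *
im=ctrl.get_image('scene'); save('s13',im[90:240,130:320].repeat(4,0).repeat(4,1))
E
```

```text
time: 19.1
position: [0.439, -0.2983, 0.1185]
tool_rot: [0.003, 1.573, -0.005]
ft_force: [-0.8, 0.6, -1.4]
grip_width: 0.386
time: 19.2
position: [0.4404, -0.2945, 0.1184]
tool_rot: [0.002, 1.573, 0.0]
ft_force: [0.1, 0.5, -0.9]
grip_width: 0.385
pos [ 0.4404 -0.2945  0.1184] radius 0.532
rot units(5deg) [-0.01 -0.03 -0.01]  travel units in current axes [ 0.3679 -0.0589 -0.0306]  in final axes [ 0.3679 -0.0585 -0.0315] dist 0.112
```

View pics/s13.png

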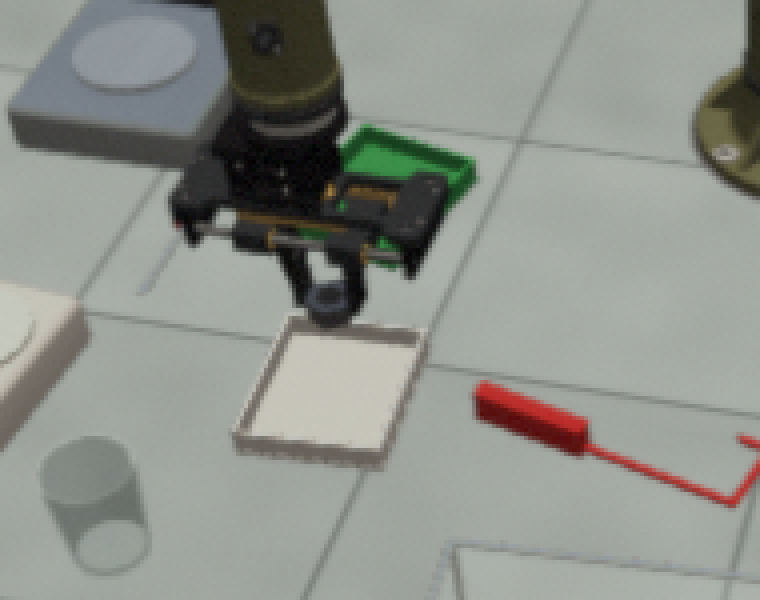

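The nut hangs in the fingers at (327,300), above the white tray. I'll centre it and lower.

```bash
python3 -m jog '[{"rot":[0,0,0],"travel":[0.06,-0.058,-0.03],"jaw":1},{"rot":[0,0,0],"travel":[0.1,0,0],"jaw":1},{"rot":[0,0,0],"travel":[0.08,0,0],"jaw":1},{"rot":[0,0,0],"travel":[0,0,0],"jaw":1}]'; python3 plan.py 0.431 -0.312 0.008 0;  python3 - <<'E'
from hk import *
im=ctrl.get_image('scene'); save('s14',im[90:240,130:320].repeat(4,0).repeat(4,1))
E
```

```text
time: 19.65
position: [0.4307, -0.3087, 0.0442]
tool_rot: [0.001, 1.577, 0.005]
ft_force: [0.5, 0.7, -0.6]
grip_width: 0.388
pos [ 0.4307 -0.3087  0.0442] radius 0.532
rot units(5deg) [ 0.03 -0.07 -0.04]  travel units in current axes [ 0.1206 -0.0114  0.0018]  in final axes [ 0.1206 -0.0109  0.0011] dist 0.036
```

View pics/s14.png

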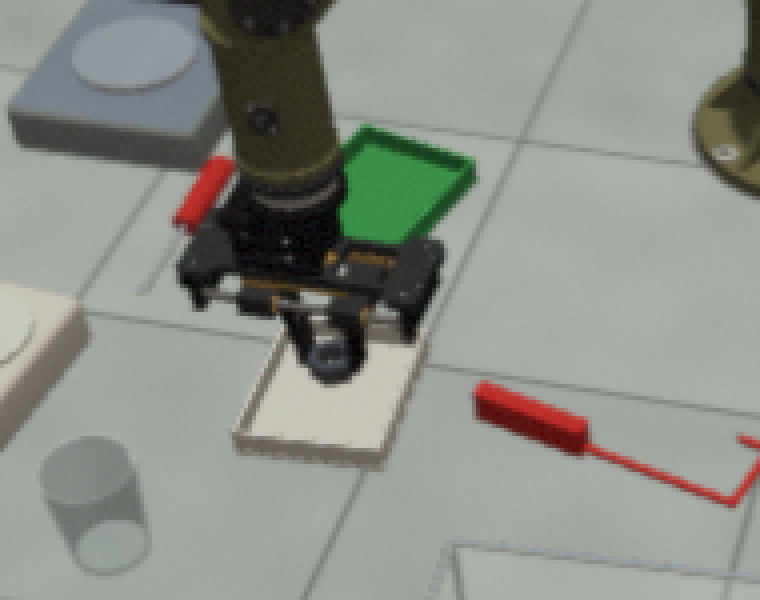

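The nut at (332,355) is well inside the rim. Down to the floor and release.

```bash
python3 -m jog '[{"rot":[0,0,0],"travel":[0.05,-0.008,0],"jaw":1},{"rot":[0,0,0],"travel":[0.05,0,0],"jaw":1},{"rot":[0,0,0],"travel":[0.018,0,0],"jaw":1},{"rot":[0,0,0],"travel":[0,0,0],"jaw":1},{"rot":[0,0,0],"travel":[0,0,0],"jaw":1}]'; python3 plan.py 0.431 -0.312 0.008 0
```

```text
time: 20.2
position: [0.433, -0.3138, 0.0128]
tool_rot: [0.001, 1.571, 0.002]
ft_force: [-4.1, 3.3, 9.7]
grip_width: 0.385
pos [ 0.433  -0.3138  0.0128] radius 0.532
rot units(5deg) [ 0.01 -0.01 -0.02]  travel units in current axes [ 0.0159  0.006  -0.0066]  in final axes [ 0.0158  0.0061 -0.0066] dist 0.005
```

```bash
python3 -m jog '[{"rot":[0,0,0],"travel":[0,0,0],"jaw":0.1},{"rot":[0,0,0],"travel":[0,0,0],"jaw":0},{"rot":[0,0,0],"travel":[0,0,0],"jaw":-0.1},{"rot":[0,0,0],"travel":[0,0,0],"jaw":-0.1},{"rot":[0,0,0],"travel":[-0.05,0,0],"jaw":-0.1},{"rot":[0,0,0],"travel":[-0.1,0,0],"jaw":-0.1},{"rot":[0,0,0],"travel":[-0.12,0,0],"jaw":-0.1},{"rot":[0,0,0],"travel":[-0.12,0,0],"jaw":-0.1}]';python3 -m jog '[{"rot":[0,0,0],"travel":[-0.1,0.05,0.1],"jaw":-0.1},{"rot":[0,0,0],"travel":[0,0.1,0.1],"jaw":-0.1},{"rot":[0,0,0],"travel":[0,0.12,0],"jaw":-0.1},{"rot":[0,0,0],"travel":[0,0.12,0],"jaw":-0.1},{"rot":[0,0,0],"travel":[0,0,0],"jaw":-0.1},{"rot":[0,0,0],"travel":[0,0,0],"jaw":-0.1}]'
python3 - <<'E'
from hk import *
im=ctrl.get_image('scene'); save('s15',im); im2=ctrl.get_image('top'); save('t15',im2); save('s15c',im[140:240,150:280].repeat(5,0).repeat(5,1))
E
```

```text
time: 21.0
position: [0.4327, -0.3146, 0.131]
tool_rot: [-0.0, 1.571, -0.0]
ft_force: [1.1, 0.1, 0.5]
grip_width: 0.549
time: 21.6
position: [0.4933, -0.1969, 0.1599]
tool_rot: [-0.002, 1.569, 0.002]
ft_force: [-0.5, 0.1, -0.8]
grip_width: 0.551
```

View pics/s15.png

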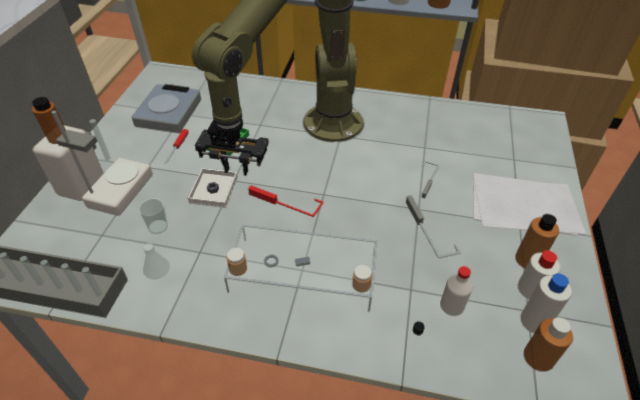

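View pics/t15.png

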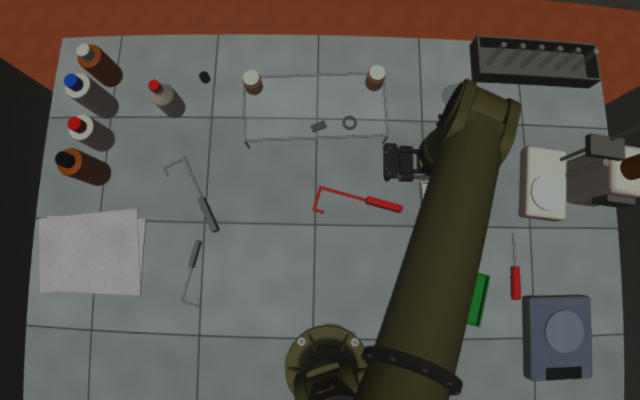

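View pics/s15c.png

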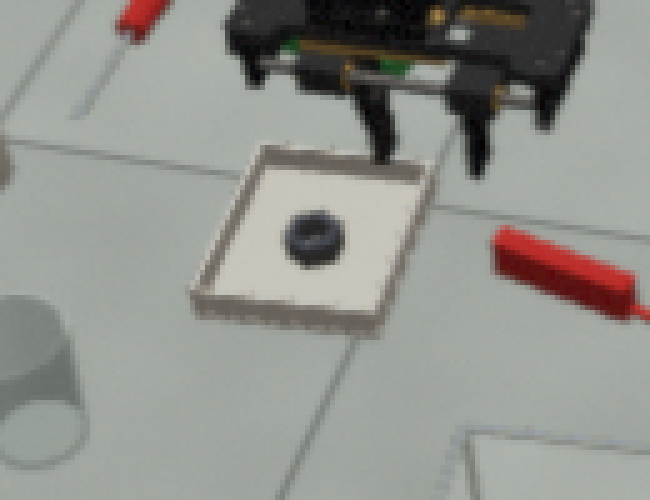

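The nut lies flat in the middle of the white tray at (315,239) in the crop. The hook lies flat at top (207,213), and the ring (349,122) and block (318,126) are where they started. The gripper is clear, so I'm handing the job in.

```bash
python3 - <<'E'
from h import *
print(ctrl.get_state()['time'], ctrl.close_job())
E
```

```text
the job is handed in; nothing more can be done
21.7 None
```

The nut is in the white parts tray and the job was handed in at 21.7 s of the 64 s allowed.

- **Drawing it out:** I took the large grey hook by its handle, passed it over the nut under the shelf and lowered it around the nut. I then drew the nut along the bench to about (0.497, 0.232), about 75 mm from the front edge to its near side. The fingers did not touch the nut while it was under the shelf.
- **Hook and tray:** I laid the hook down flat to the left of the nut. After that I gripped the nut across its flats, set it in the tray and backed the gripper away.

The last pictures show the nut lying flat in the middle of the tray and the hook flat on the bench. The ring and block are at the same pixels as at the start. The highest force in the readings, which came only at the end of each move, was about 10 N, when the nut met the tray floor.

Some things were not quite as expected:
- **Top camera:** it read about 4 mm to the right of the robot and the scene camera. I allowed for this.
- **Nut height in the grip:** the nut met the tray floor about 5 mm sooner than I had planned.
- **Where the nut came out:** it lay near, and by my estimate about 13 mm beyond, the line of the shelf's left end, not straight in front of its middle.

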